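# Cap the bare post, then hold the sealing bar over its two posts

### The job

The open vacuum chamber is getting its sealing bar back: set the loose white cap, hollow side down, fully home on the bare post and let go of it. Then carry the sealing bar over the chamber wall without hitting it and hold it level about 10 mm above the studs of the two caps, centred and lined up with them, touching neither. Finish while still holding it there, so that a colleague can plug in its leads, and leave the trays, bottle and screwdriver alone.

Things in the scene. Friction and masses are not known exactly. Their poses are not given: they have to be found in the camera images.
- chamber: Steel vacuum chamber, an open-topped basin standing fixed on the bench, its lid taken off. Outside 340 (its x) x 420 (its y) x 190 mm high; walls 40 mm thick, so the inside is 260 x 340 mm; the inner floor is 100 mm above the bench. Origin: centre of its underside, at bench height; z up. Stands at any yaw within 0.25 rad. Two lift posts stand in it, 180 mm apart along its y axis, on the line x = -30 mm.
- seat (a point): The point midway between the two lift posts, at the height of the stud tips of two seated caps (168 mm above the bench, 22 mm below the chamber's rim). Axes as the chamber's: the bar's long axis belongs along this y (either way round), its middle over this point.
- post_bare: The bare steel lift post, fixed in the chamber at either end (seat y = +90 or -90 mm): 20 mm in diameter with a 32 mm foot flange, 46 mm high, its top 5 mm tapering to 12 mm in diameter. Origin: centre of its foot on the chamber floor (100 mm above the bench).
- post_top (a point): Centre of the bare post's top face, 146 mm above the bench.
- post_capped: The other lift post, the same but already wearing its white cap (all one fixed piece; total height 68 mm to the tip of the stud). Origin: centre of its foot on the chamber floor.
- cap: The loose white plastic cap, standing on the bench hollow side down: a round cup 34 mm in diameter and 32 mm tall, with a brass stud 8 mm in diameter and 8 mm high on its top (40 mm in all). The bore in its underside is 24 mm wide and 18 mm deep: fully home on the post, its underside is 18 mm below the post's top, 128 mm above the bench. Origin: centre of its underside; z up. About 50 g.
- bar: The sealing bar lying on the bench right way up: aluminium, 240 mm long (its x) x 28 mm wide (its y) x 40 mm high, a black strip 18 mm wide as its top 6 mm, small brass terminals at the ends that add 12 mm each. The parallel sides to grip run from 0 to 34 mm above its underside. Two pockets in its underside, 20 x 20 x 12 mm, at x = +90 and -90 mm, later take the cap studs. Origin: centre of its underside; z up. 0.3 to 0.6 kg, balanced about its middle.
- trays: Bystander: stack of grey trays, 186 x 136 x 50 mm. Origin: centre of its underside.
- spray: Bystander: bottle, 64 mm in diameter, 170 mm high. Origin: centre of its underside.
- driver: Bystander: screwdriver lying on the bench, about 200 mm long. Origin under its middle.
There are look-alikes about, which are no part of the job. Leave any blue, green or red look-alike of the cap alone.

How it is judged:
On the way, in this order (a step that is already met when the one before it is completed fails the run):
1. the cap is fully home on the bare post and let go of (horizontal distance between cap and post_top below 0.005 m and z of cap in the frame of post_bare between 0.024 and 0.031 m and angle between cap's own z axis and vertical below 0.08 rad and contact force between cap and the fingers below 0.1 N and linear speed of cap below 0.02 m/s), for 0.2 s.
2. the bar is gripped and lifted clear of the bench (height (world z) of bar above 0.05 m and contact force between bar and the fingers above 1 N), for 0.2 s.
At the end, for the whole second after the job is handed in: Cap home on the bare post (5 mm sideways, underside 24-31 mm above the post foot, tilt < 0.08), free of the fingers. Bar held still in the fingers, underside 3-18 mm above the stud tips, middle within 7 mm, line and level within 0.06 rad, touching no chamber, post or cap (horizontal distance between cap and post_top below 0.005 m and z of cap in the frame of post_bare between 0.024 and 0.031 m and angle between cap's own z axis and vertical below 0.08 rad and contact force between cap and the fingers below 0.1 N and horizontal distance between bar and seat below 0.007 m and z of bar in the frame of seat between 0.003 and 0.018 m and angle between the x axis of bar and the y axis of seat, either way round below 0.06 rad and angle between bar's own z axis and vertical below 0.06 rad and linear speed of bar below 0.02 m/s and contact force between bar and the fingers above 1 N and contact force between bar and chamber below 0.05 N and contact force between bar and cap below 0.05 N and contact force between bar and post_bare below 0.05 N and contact force between bar and post_capped below 0.05 N); the arm keeps its last pose, push and grip.
It fails at once if the bar hits the chamber (over 8 N) (contact force between bar and chamber above 8 N).
It fails at once if the bar is set or pressed on the posts or caps (over 3 N) (contact force between bar and cap above 3 N or contact force between bar and post_bare above 3 N or contact force between bar and post_capped above 3 N).
It fails at once if a bystander is moved more than 30 mm (distance of any of trays, spray, driver from where it was at the start of the episode above 0.03 m).
It also fails if it takes over 58 s, if anything falls off the work surface, if the arm or the gripper's body presses on something with over 40 N, if the wrist force passes 120 N, or if a joint passes its speed limit or range.

### The arm

A 6-joint arm with a two-finger parallel gripper is mounted at the origin on the work surface. World frame = base frame: x ahead of the robot, y to its left, z up, the work surface at z = 0. Lengths are in m, angles in rad, forces in N, time in s.
With the tool pointing down it reaches from about 0.275 to 0.875 m from the base axis. Payload 12.5 kg.
Tool frame: the origin (TCP) lies at the very end of the fingers, on their centre line; the grasp point (between the pads) lies 19 mm behind it; x points along the fingers, y is the direction in which the jaws open and shut, and the axes are right-handed (so a half turn about x gives the same grasp; the last joint's range is limited). The gripper opens to 85 mm and grips with 20 to 120 N. Pads are 22 mm wide; open, the fingers measure 114 mm over their backs; the gripper's body (76 mm by 85 mm) begins 54 mm behind the grasp point. The pads swing forward as they close: fully open they stand 13 mm farther back than shut.
Start: joints at [-1.276, 0.351, 1.652, -0, 1.139, -0.085], TCP at [0.204, -0.511, 0.231] pointing down, gripper open.
Joint ranges: [-2.75, 2.75], [-0.79, 2.1], [0.01, 2.65], [-1.57, 4.71], [0.07, 3.14], [-2.87, 2.87]. Speed limits (rad/s): [2.22, 2.22, 2.79, 3.14, 3.14, 3.14].

### API

Orientations are given as a 3x3 rotation matrix whose columns are the frame's x, y, z axes.
In Python, from bench import manip gives the robot as it stands. Calls block until the motion is done:
- manip.move_ptp(position, orientation): joint-space move of the TCP to a pose.
- manip.move_l(position, attitude=None, max_speed=0.15): straight line of the TCP; attitude=None keeps the orientation; max_speed is the mean speed in m/s.
- manip.move_j(angles): joint-space move.
- manip.set_gripper(opening, effort=None): opening from 0.0 (shut) to 1.0 (fully open); effort is the grip in N (None keeps the last); returns when the fingers have stopped.
- manip.dwell(seconds).
- manip.inverse_kinematics(position, orientation): joint angles nearest the present ones, or None.
- manip.grab_frame(name): name is "side" or "top" or "wrist"; returns (picture, depth): 400x640x3 uint8, red, green, blue; 400x640 float32, m along the optical axis (not along the pixel's ray), 0 where there is no reading.
- manip.get_calibration(name): a dict with "camera_matrix" (3x3 intrinsics, pixels), "R" (3x3) and "t" (3): a world point X has camera coordinates R X + t. Camera axes: x right, y down, z forward; pixel columns grow to the right and rows downward; lengths in m; the calibration is good to about 2 mm. The wrist camera is an equidistant fisheye: a pixel r from the principal point sees the ray r / f radians off the axis. A picture is of the moment at which its call begins: read the wrist's pose just before it. get_calibration takes no time and is no camera call; for the wrist camera it gives the pose at the moment of the call.
A pose or a line that the arm cannot do raises manip.Unreachable and nothing moves.
- manip.sign_off(): hands the job in, once; it reports no verdict.
Trained networks look in the newest picture that a camera, given by its name, has taken for a name from the list of things; names that differ only in an ending like _2 or _b are one class to them, and where a whole thing is asked for, a point or a joint stands for the part that bears it (a point fixed in the world has none). Each returns a list of dicts, best first, with "confidence" (0 to 1); they miss things now and then, are a little off and sometimes report something else, mostly with a low value. They report only what shows in the picture. A call takes as long as a camera call. They do not tell look-alikes from the thing itself.
- manip.look_for(camera, name): "at" ([x, y, z] in m, in world coordinates, good to about 4 mm: the middle of the surface that is visible of it).
Readings, each from a call of its own:
- manip.current_time(): time.
- manip.current_qpos(): joint angles.
- manip.current_joint_vel(): joint speeds.
- manip.current_joint_torque(): joint torques, N m.
- manip.current_ee_pos(): TCP position.
- manip.current_tcp_rot(): TCP orientation.
- manip.current_force(): force on the tool from outside, world axes, zero at the start.
- manip.current_ft_torque(): the same for the moment, N m.
- manip.current_grip_width(): opening from 0.0 (shut) to 1.0 (fully open).
Only numpy, scipy, OpenCV 4.12 (cv2) and the standard library are available. Lean on these libraries where they do the work, as an engineer would, in place of code of your own. Each camera call takes 0.05 s, during which the arm holds its last target.

## Working session

There is one attempt and no reset: what is moved stays moved. The work goes in short steps, each a Python script; the robot and the scene stay as the last script left them, time stands still between calls to the robot, and variables do not carry over. Pictures are saved under pics/ and viewed, and the job is handed in when it is done.

```bash
ls; mkdir -p pics
python3 - <<'E'
from bench import manip
import cv2,numpy as np
for n in("side","top","wrist"):
    p,d=manip.grab_frame(n); cv2.imwrite(f"pics/{n}0.png",p[:,:,::-1]); np.savez(f"pics/{n}0.npz",p=p,d=d)
    c=manip.get_calibration(n); print(n,c)
    for t in ("cap","bar","chamber","post_bare","post_capped","trays","spray","driver"):
        if n!="wrist": print(t,[(np.round(r["at"],3),round(r["confidence"],2)) for r in manip.look_for(n,t)])
print(manip.current_time(),manip.current_tcp_rot())
E
```

```text
pics
side {'camera_matrix': array([[421.02201881,   0.        , 320.45771096],
       [  0.        , 421.02201881, 194.83244459],
       [  0.        ,   0.        ,   1.        ]]), 'R': array([[-0.9550926 , -0.29587437,  0.01601488],
       [-0.21039718,  0.63912796, -0.73976245],
       [ 0.20864118, -0.70991113, -0.67267752]]), 't': array([0.49806051, 0.16229789, 1.03818123])}
cap [(array([0.432, 0.126, 0.034]), 0.61), (array([0.532, 0.258, 0.028]), 0.59), (array([0.547, 0.129, 0.027]), 0.52), (array([0.487, 0.19 , 0.032]), 0.48)]
bar [(array([0.449, 0.36 , 0.031]), 0.82), (array([ 0.561, -0.272,  0.121]), 0.15)]
chamber [(array([ 0.601, -0.12 ,  0.134]), 0.58)]
post_bare [(array([ 0.599, -0.119,  0.135]), 0.66), (array([ 0.562, -0.273,  0.121]), 0.44)]
post_capped [(array([ 0.592, -0.093,  0.155]), 0.64)]
trays [(array([0.748, 0.217, 0.015]), 0.6), (array([ 0.59 , -0.092,  0.155]), 0.54), (array([0.668, 0.434, 0.106]), 0.18)]
spray []
driver [(array([0.27 , 0.364, 0.02 ]), 0.86)]
top {'camera_matrix': array([[515.90737357,   0.        , 325.49482422],
       [  0.        , 515.9
[... 650 characters left out ...]
0.594, -0.104,  0.162]), 0.19)]
spray [(array([0.675, 0.41 , 0.112]), 0.66)]
driver [(array([0.271, 0.361, 0.023]), 0.88)]
wrist {'camera_matrix': array([[309.70691629,   0.        , 323.35812301],
       [  0.        , 309.70691629, 197.08541593],
       [  0.        ,   0.        ,   1.        ]]), 'R': array([[ 3.70887722e-01, -9.28677680e-01, -2.53166046e-04],
       [-8.83309483e-01, -3.52853079e-01,  3.08640667e-01],
       [-2.86717029e-01, -1.14247410e-01, -9.51178677e-01]]), 't': array([-0.54940268, -0.03986332,  0.38024816])}
0.95 [[ 1.72294105e-05  3.70727933e-01 -9.28741514e-01]
 [-2.92862308e-05 -9.28741514e-01 -3.70727933e-01]
 [-9.99999999e-01  3.35867621e-05 -5.14444499e-06]]
```

View pics/top0.png

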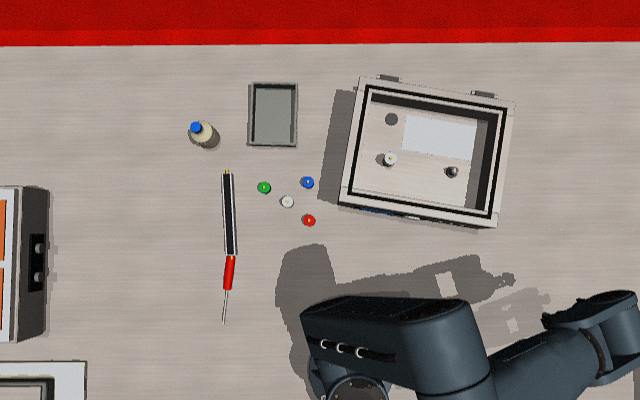

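View pics/side0.png

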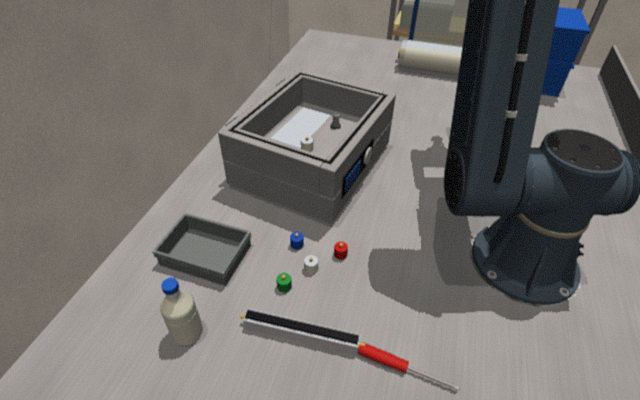

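View pics/wrist0.png

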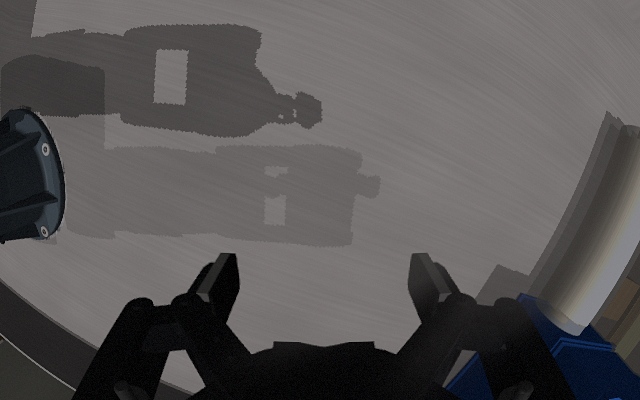

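Candidates for the cap in the top picture: white (287,201), green (264,187), blue (307,182) and red (309,220). The capped post at (389,159) also has a white cap, but it is fixed. I choose the white one at (287,201). The bare post is at (452,171). Next I measure from depth.

```bash
cat > h.py <<'E'
import numpy as np,cv2
def cloud(c,d):
    K=c["camera_matrix"]; v,u=np.mgrid[0:d.shape[0],0:d.shape[1]]
    P=np.stack([(u-K[0,2])/K[0,0]*d,(v-K[1,2])/K[1,1]*d,d],-1)
    return (P-c["t"])@c["R"]
E
python3 - <<'E'
from bench import manip
import numpy as np,cv2
from h import cloud
for n in("top","side"):
    z=np.load(f"pics/{n}0.npz");p,d=z["p"],z["d"];W=cloud(manip.get_calibration(n),d);ok=d>0
    X,Y,Z=W[...,0],W[...,1],W[...,2]
    tab=ok&(Z<.012)&(X>.35)&(X<.6)&(Y>0)&(Y<.3); print(n,"table z",np.median(Z[tab]),Z[tab].std())
    m=ok&(abs(Z-.19)<.006)&(X>.35)&(X<.9)&(Y>-.5)&(Y<.05)
    n_,l,s,c=cv2.connectedComponentsWithStats(m.astype(np.uint8))
    i=1+s[1:,4].argmax(); q=W[l==i][:,:2].astype(np.float32); print("rim",len(q),np.median(Z[l==i]),cv2.minAreaRect(q))
    hsv=cv2.cvtColor(p,cv2.COLOR_RGB2HSV)
    for nm,(cx,cy),zl in(("cap",(.49,.18),(.02,.045)),("capped",(.595,-.103),(.145,.172)),("bare",(.56,-.277),(.135,.15))):
        m=ok&(np.hypot(X-cx,Y-cy)<.035)&(Z>zl[0])&(Z<zl[1])
        q=W[m]; print(nm,len(q),q.mean(0).round(4),"mid",((q.min(0)+q.max(0))/2).round(4),np.ptp(q,axis=0).round(4), "zmed",np.median(q[:,2]))
    m=ok&(Z>.025)&(Z<.05)&(abs(Y-.35)<.06)&(X>.3)&(X<.62)&~((hsv[...,1]>150)&((hsv[...,0]<8)|(hsv[...,0]>172)))
    q=W[m]; print("bar",len(q),cv2.minAreaRect(q[:,:2].astype(np.float32)),np.median(q[:,2]))
p=cv2.imread("pics/top0.png"); 
a=cv2.resize(p[160:240,200:330],None,fx=5,fy=5,interpolation=2)
cv2.imwrite("pics/crop_cap.png",a)
cv2.imwrite("pics/crop_bar.png",cv2.resize(p[160:340,190:270],None,fx=3,fy=3,interpolation=2))
E
```

```text
top table z -0.0006787466894723737 0.0034554720104469495
rim 7534 0.18947451693568046 ((0.6107903718948364, -0.19947218894958496), (0.4211481809616089, 0.34093308448791504), 79.75103759765625)
cap 105 [0.4909 0.1825 0.0317] mid [0.4918 0.1822 0.0326] [0.0325 0.0322 0.0241] zmed 0.0315908581910122
capped 132 [ 0.596  -0.1042  0.1591] mid [ 0.5962 -0.1052  0.1585] [0.0317 0.0329 0.0267] zmed 0.15955305768557657
bare 48 [ 0.5649 -0.281   0.1416] mid [ 0.5656 -0.2808  0.1423] [0.0193 0.0212 0.0141] zmed 0.14067522543865296
bar 835 ((0.45458361506462097, 0.35410937666893005), (0.25887319445610046, 0.02977435290813446), 3.5973567962646484) 0.03744760345397421
side table z 0.002017958023703973 0.0016249545135475832
rim 4530 0.1919358070294322 ((0.6084656715393066, -0.19701986014842987), (0.4268920421600342, 0.3420830965042114), 79.57300567626953)
cap 172 [0.4875 0.1888 0.0326] mid [0.4884 0.1859 0.0327] [0.0329 0.0349 0.0244] zmed 0.03376148631497623
capped 131 [ 0.593  -0.0962  0.1584] mid [ 0.5939 -0.1006  0.1583] [0.0338 0.0339 0.0261] zmed 0.16030897558856846
bare 33 [ 0.5618 -0.2758  0.1428] mid [ 0.5624 -0.2773  0.1417] [0.0188 0.0212 0.0134] zmed 0.14391037132488516
bar 1832 ((0.44287753105163574, 0.35558539628982544), (0.28486648201942444, 0.031274087727069855), 3.15841007232666) 0.03991745087285113
```

View pics/crop_cap.png

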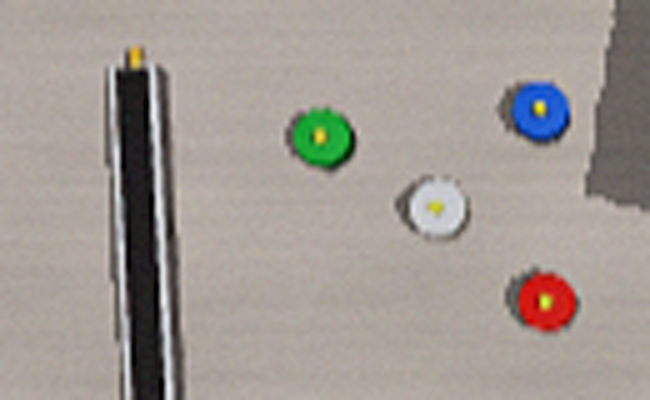

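View pics/crop_bar.png

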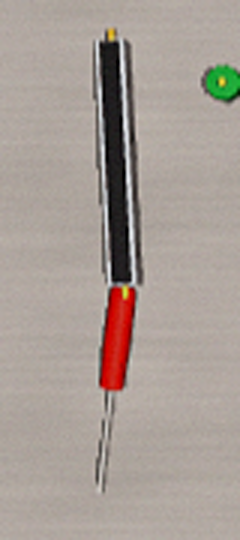

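The white cap is confirmed in the crop, and the bar's near terminal overlies the driver's handle, so I will lift straight up. The rim fit of 341 x 421 mm matches the chamber. Next I hover over the cap and refine with the wrist camera.

```bash
cat >> h.py <<'E'
def ori(psi):  # tool x down, tool y at heading psi
    y=np.array([np.cos(psi),np.sin(psi),0]);x=np.array([0,0,-1.]);return np.stack([x,y,np.cross(x,y)],1)
def fcloud(c,d):
    K=c["camera_matrix"]; v,u=np.mgrid[0:d.shape[0],0:d.shape[1]]
    a=(u-K[0,2])/K[0,0];b=(v-K[1,2])/K[1,1];r=np.hypot(a,b)+1e-9;t=np.tan(np.minimum(r,1.4))
    P=np.stack([a/r*t*d,b/r*t*d,d],-1)
    return (P-c["t"])@c["R"]
def fproj(c,X):
    q=c["R"]@np.asarray(X)+c["t"];K=c["camera_matrix"];h=np.hypot(q[0],q[1]);th=np.arctan2(h,q[2])
    return K[0,0]*th*q[0]/h+K[0,2],K[1,1]*th*q[1]/h+K[1,2]
E
python3 - <<'E'
from bench import manip
import numpy as np
from h import *
yaw=np.radians(79.7)-np.pi/2; print(yaw)
for nm,p in(("cap",(.490,.184,.15)),("capl",(.490,.184,.006)),("post",(.564,-.279,.25)),("postl",(.564,-.279,.134))):
  for s in (yaw,yaw+np.pi): print(nm,np.round(manip.inverse_kinematics(p,ori(s)),2))
for nm,p,ss in(("bar",(.454,.354,.01),(np.radians(93.4),np.radians(-86.6))),("seat",(.58,-.19,.19),(yaw,yaw+np.pi))):
  for s in ss: print(nm,np.round(manip.inverse_kinematics(p,ori(s)),2))
c=manip.get_calibration("wrist"); cp=-c["R"].T@c["t"]; T=manip.current_tcp_rot(); print("cam in tool",T.T@(cp-manip.current_ee_pos()), "axis", T.T@c["R"][2])
E
```

```text
-0.17976891295541586
cap [ 0.27  0.41  1.8  -0.    0.94  0.45]
cap [ 0.27  0.41  1.8  -0.    0.94 -2.69]
capl [ 0.27  0.65  1.86 -0.    0.64  0.45]
capl [ 0.27  0.65  1.86 -0.    0.64 -2.69]
post [-0.53  0.48  1.41 -0.    1.25 -0.35]
post [-0.53  0.48  1.41 -0.    1.25  2.79]
postl [-0.53  0.6   1.52 -0.    1.02 -0.35]
postl [-0.53  0.6   1.52 -0.    1.02  2.79]
bar [ 0.58  0.7   1.72 -0.    0.72 -1.05]
bar [ 0.58  0.7   1.72 -0.    0.72  2.09]
seat [-0.39  0.5   1.53 -0.    1.11 -0.21]Traceback (most recent call last):
  File "<stdin>", line 8, in <module>
    return _wrapfunc(a, 'round', decimals=decimals, out=out)
    return _wrapit(obj, method, *args, **kwds)
    result = getattr(arr, method)(*args, **kwds)
TypeError: unsupported operand type(s) for *: 'NoneType' and 'float'
```

Run:
```python
from bench import manip
import numpy as np
from h import *
yaw=-.18
manip.move_l([.204,-.511,.33],max_speed=.3)
manip.move_ptp([.490,.184,.30],ori(yaw))
manip.move_l([.490,.184,.16],max_speed=.2)
c=manip.get_calibration("wrist");p,d=manip.grab_frame("wrist");np.savez("pics/w1.npz",p=p,d=d,**c)
cv2.imwrite("pics/w1.png",p[...,::-1]);print(manip.current_time(),manip.current_ee_pos(),fproj(c,(.49,.184,.032)))
print([(np.round(r["at"],4),round(r["confidence"],2)) for r in manip.look_for("wrist","cap")])
W=fcloud(c,d);q=W[(d>0)&(np.hypot(W[...,0]-.49,W[...,1]-.184)<.035)&(W[...,2]>.015)&(W[...,2]<.05)]
print(len(q),q.mean(0),(q.min(0)+q.max(0))/2,np.ptp(q,axis=0))
t=q[q[:,2]>.027];print(len(t),t.mean(0),cv2.minEnclosingCircle(t[:,:2].astype(np.float32)))
```

```text
4.9833 [0.49074381 0.18411087 0.16124946] (np.float64(322.49540935650583), np.float64(188.68974190998048))
[(array([0.4842, 0.1832, 0.0296]), 0.85), (array([0.4351, 0.1239, 0.0292]), 0.85), (array([0.5471, 0.129 , 0.0291]), 0.84), (array([0.5327, 0.2496, 0.0351]), 0.75)]
1108 [0.49079037 0.18553531 0.03134866] [0.49018259 0.18411003 0.02802514] [0.03331435 0.03310358 0.02590837]
1017 [0.49055487 0.18448987 0.0322841 ] ((0.4902075529098511, 0.18352068960666656), 0.017345406115055084)
```

View pics/w1.png

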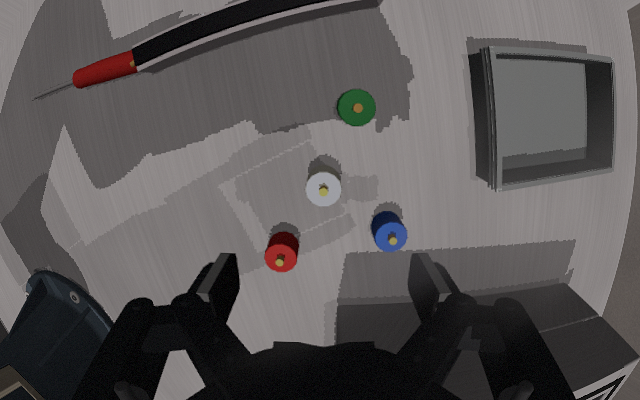

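The wrist picture shows the white cap at (323,188), right where I predicted. The fit gives (0.490, 0.184) with a 34 mm diameter. I grasp it now.

Run:
```python
from bench import manip
import numpy as np
from h import *
manip.set_gripper(.75,30)
manip.move_l([.4903,.1841,.008],max_speed=.12)
manip.dwell(.2);print(manip.current_ee_pos(),manip.current_force())
manip.set_gripper(0,30);print(manip.current_grip_width(),manip.current_ee_pos())
manip.move_l([.4903,.1841,.28],max_speed=.25)
manip.dwell(.2)
print(manip.current_grip_width(),manip.current_ee_pos(),manip.current_time(),manip.current_force())
p,d=manip.grab_frame("wrist");cv2.imwrite("pics/w2.png",p[...,::-1])
```

```text
[0.49049928 0.18416663 0.00839303] [-0.44953136 -0.18156363 -0.35815926]
0.3891366820157769 [0.49042956 0.18413866 0.00828204]
0.3850708122423722 [0.49003009 0.18400398 0.27909379] 8.8167 [ 0.32017285  0.6195418  -1.03510139]
```

View pics/w2.png

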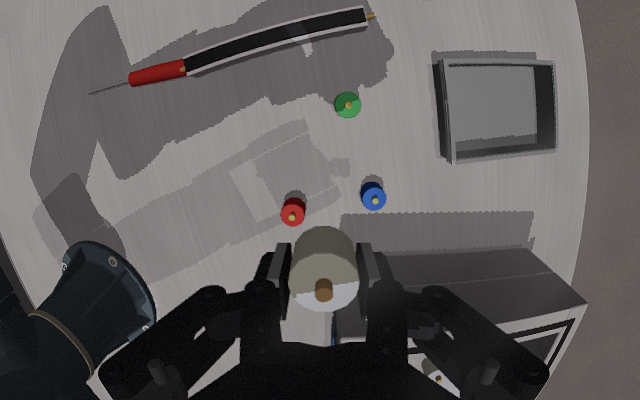

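The cap is held, at about (323,270) in the picture. I carry it over the chamber and measure the posts with the wrist camera.

Run:
```python
from bench import manip
import numpy as np
from h import *
manip.move_ptp([.562,-.278,.30],ori(-.18)); manip.dwell(.2)
c=manip.get_calibration("wrist");p,d=manip.grab_frame("wrist");np.savez("pics/w3.npz",p=p,d=d,**c)
cv2.imwrite("pics/w3.png",p[...,::-1]);print(manip.current_time(),manip.current_ee_pos(),manip.current_grip_width())
W=fcloud(c,d);Z=W[...,2];ok=d>0
for nm,(cx,cy),zl in(("bare",(.563,-.279),.141),("capped",(.595,-.102),.153)):
    q=W[ok&(np.hypot(W[...,0]-cx,W[...,1]-cy)<.03)&(Z>zl)&(Z<.175)]
    if len(q)>5: print(nm,len(q),q.mean(0),np.median(q[:,2]),cv2.minEnclosingCircle(q[:,:2].astype(np.float32)))
m=ok&(abs(Z-.19)<.005)&(W[...,0]>.35)&(W[...,0]<.9)&(W[...,1]>-.5)&(W[...,1]<.05)
q=W[m];print(cv2.minAreaRect(q[:,:2].astype(np.float32)))
# held cap
q=W[ok&(np.hypot(W[...,0]-.562,W[...,1]+.278)<.025)&(abs(Z-.324)<.006)];print("held",len(q),q.mean(0),np.ptp(q,axis=0))
```

```text
10.825 [ 0.56223066 -0.27740003  0.30008465] 0.3872286027299879
bare 218 [ 0.56443703 -0.28054071  0.14300098] 0.14267908841577898 ((0.5641692280769348, -0.28114160895347595), 0.010392658412456512)
capped 502 [ 0.59488933 -0.11289451  0.15972699] 0.15996077068342043 ((0.5962069034576416, -0.10580456256866455), 0.016787905246019363)
((0.6011654734611511, -0.24824267625808716), (0.3200939893722534, 0.3408493399620056), 79.8680191040039)
held 3954 [ 0.56256802 -0.27441113  0.32352843] [0.04294395 0.03385723 0.01196939]
```

View pics/w3.png

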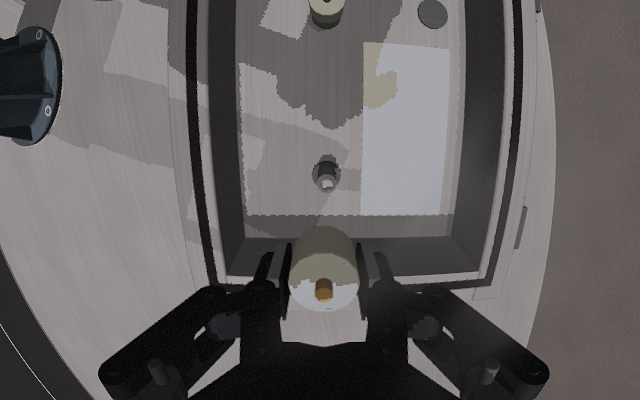

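The wrist view shows the bare post at (326,175), measured at (0.5643, -0.281). Top and side agree within 3 mm. I lower the cap while watching the force.

Run:
```python
from bench import manip
import numpy as np
from h import *
P=[.5643,-.2808]
manip.move_l(P+[.18],max_speed=.15); manip.dwell(.2); f0=manip.current_force();print("f0",f0,manip.current_ee_pos())
for z in (.162,.156,.152,.148,.144,.140,.1375):
    manip.move_l(P+[z],max_speed=.04); f=manip.current_force()-f0; print(z,f.round(1),manip.current_ee_pos().round(4))
    if np.abs(f).max()>6: break
print(manip.current_time())
p,d=manip.grab_frame("wrist");cv2.imwrite("pics/w4.png",p[...,::-1])
p,d=manip.grab_frame("side");cv2.imwrite("pics/s4.png",cv2.resize(p[60:220,200:420],None,fx=3,fy=3)[...,::-1])
```

```text
f0 [ 0.41413634 -0.15749717 -0.68173015] [ 0.5645917  -0.28095736  0.18084747]
0.162 [ 0.3 -0.3 -0.1] [ 0.5643 -0.2808  0.1619]
0.156 [ 0.2 -0.3 -0.4] [ 0.5642 -0.2807  0.1557]
0.152 [-0.1  0.3  0.2] [ 0.5642 -0.2807  0.1517]
0.148 [ 0.  -0.5  0.3] [ 0.5642 -0.2807  0.1476]
0.144 [0.2 0.7 0.4] [ 0.5642 -0.2807  0.1437]
0.14 [-0.2  0.6  0.2] [ 0.5642 -0.2807  0.1397]
0.1375 [ 0.4 -0.2  0.2] [ 0.5642 -0.2808  0.1374]
14.125
```

View pics/s4.png

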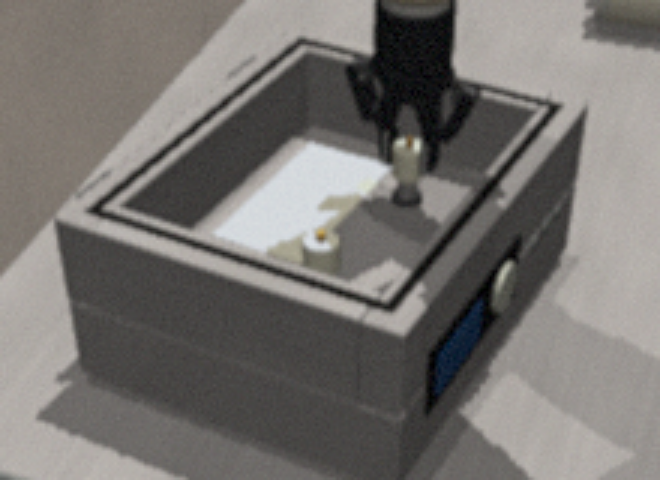

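View pics/w4.png

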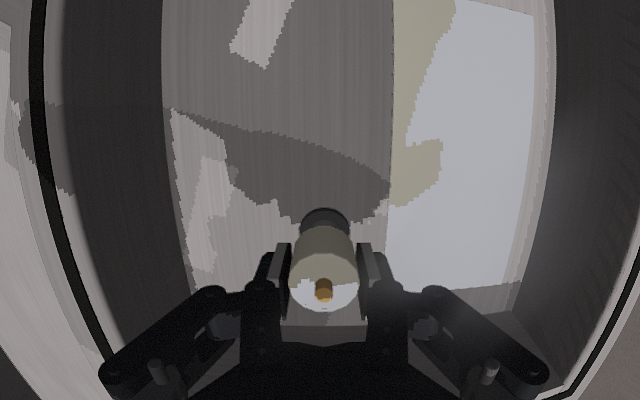

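It reached almost full depth without force, and both views show the cap over the post with the foot flange below it. I release and check.

Run:
```python
from bench import manip
import numpy as np
from h import *
manip.set_gripper(.62); manip.dwell(.3)
manip.move_l([.5643,-.2808,.30],max_speed=.2); manip.dwell(.2)
c=manip.get_calibration("wrist");p,d=manip.grab_frame("wrist");np.savez("pics/w5.npz",p=p,d=d,**c)
cv2.imwrite("pics/w5.png",p[...,::-1])
W=fcloud(c,d);Z=W[...,2];ok=d>0
q=W[ok&(np.hypot(W[...,0]-.564,W[...,1]+.281)<.035)&(Z>.145)&(Z<.2)]
print(len(q),q.mean(0),np.percentile(q[:,2],[5,50,95,100]),cv2.minEnclosingCircle(q[:,:2].astype(np.float32)))
print(manip.current_time())
```

```text
1015 [ 0.56467782 -0.27956448  0.15965269] [0.15337091 0.15981362 0.16724144 0.16973902] ((0.5645534992218018, -0.281267374753952), 0.017190277576446533)
16.0667
```

View pics/w5.png

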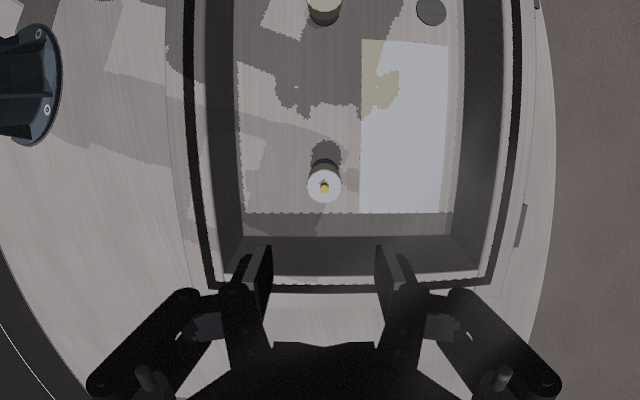

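The wrist view shows the cap seated at (324,186). Its top is 160 mm above the bench, which is fully home, and it is centred. I take one higher view with both caps to get the seat, then look at the bar.

Run:
```python
from bench import manip
import numpy as np
from h import *
manip.move_l([.5643,-.2808,.39],max_speed=.3); manip.dwell(.2)
c=manip.get_calibration("wrist");p,d=manip.grab_frame("wrist")
cv2.imwrite("pics/w6.png",p[...,::-1])
W=fcloud(c,d);Z=W[...,2];ok=d>0
for nm,cx,cy in (("bare",.5645,-.281),("capped",.596,-.105)):
    q=W[ok&(np.hypot(W[...,0]-cx,W[...,1]-cy)<.03)&(Z>.156)&(Z<.164)]
    print(nm,len(q),q.mean(0),cv2.minEnclosingCircle(q[:,:2].astype(np.float32)))
p,d=manip.grab_frame("top");W=cloud(manip.get_calibration("top"),d);Z=W[...,2]
for nm,cx,cy in (("bare",.5645,-.281),("capped",.596,-.105)):
    q=W[(d>0)&(np.hypot(W[...,0]-cx,W[...,1]-cy)<.03)&(Z>.154)&(Z<.166)]
    print("top",nm,len(q),q.mean(0) if len(q) else "")
manip.move_ptp([.452,.354,.25],ori(np.radians(93.4))); manip.dwell(.2)
c=manip.get_calibration("wrist");p,d=manip.grab_frame("wrist");np.savez("pics/w7.npz",p=p,d=d,**c)
cv2.imwrite("pics/w7.png",p[...,::-1]);print(manip.current_time(),manip.current_ee_pos())
print([(np.round(r["at"],4),round(r["confidence"],2)) for r in manip.look_for("wrist","bar")])
W=fcloud(c,d);X,Y,Z=[W[...,i] for i in range(3)]
hsv=cv2.cvtColor(p,cv2.COLOR_RGB2HSV);blk=(d>0)&(p.max(2)<70)&(abs(Z-.04)<.006)&(abs(Y-.355)<.05)&(X>.3)&(X<.62)
q=W[blk][:,:2].astype(np.float32);print("black top",len(q),cv2.minAreaRect(q),np.median(Z[blk]))
m=(d>0)&(Z>.028)&(Z<.046)&(abs(Y-.355)<.05)&(X>.3)&(X<.62)&~(hsv[...,1]>120)
q=W[m][:,:2].astype(np.float32);print("top",len(q),cv2.minAreaRect(q))
```

```text
bare 519 [ 0.56452359 -0.28060925  0.15968384] ((0.5643543601036072, -0.2812415659427643), 0.017338132485747337)
capped 545 [ 0.59655968 -0.1052609   0.15991187] ((0.596777081489563, -0.10432801395654678), 0.01710796169936657)
top bare 103 [ 0.56454621 -0.27930288  0.15951489]
top capped 114 [ 0.59663116 -0.10461209  0.15953453]
19.4167 [0.45224797 0.35374771 0.25004531]
[(array([0.4463, 0.3545, 0.0443]), 0.73)]
black top 2744 ((0.45416194200515747, 0.35554686188697815), (0.23528434336185455, 0.017249777913093567), 3.285574436187744) 0.04007729469662054
top 4472 ((0.45458734035491943, 0.3552980124950409), (0.238821879029274, 0.02788884937763214), 3.3061861991882324)
```

View pics/w6.png

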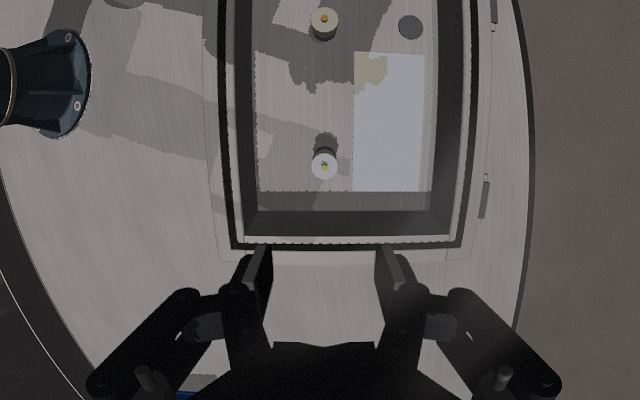

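View pics/w7.png

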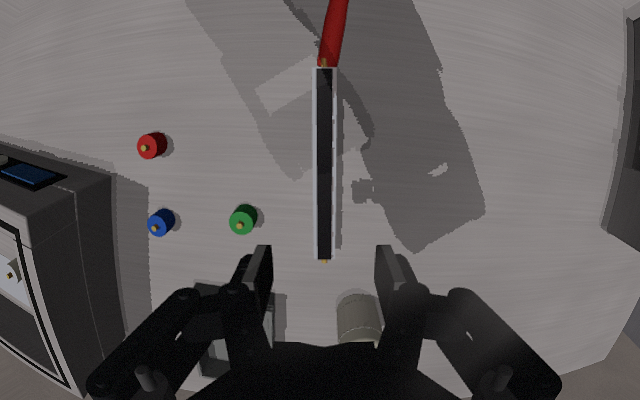

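The wrist view shows the bar from (323,65) to (323,260), measured at 239 x 28 mm. Its centre is (0.4545, 0.3554) and its heading is 3.3°. The cap centres are 179.4 mm apart, which puts the seat at (0.5805, -0.1928) with heading 79.6°. I grip and lift the bar.

Run:
```python
from bench import manip
import numpy as np
from h import *
o=ori(np.radians(93.3))
manip.move_l([.4545,.3554,.12],o,max_speed=.15)
manip.move_l([.4545,.3554,.007],max_speed=.12); manip.dwell(.2)
print(manip.current_ee_pos())
manip.set_gripper(0,110);print(manip.current_grip_width(),manip.current_ee_pos(),manip.current_force())
manip.move_l([.4545,.3554,.06],max_speed=.06)
manip.move_l([.4545,.3554,.32],max_speed=.2); manip.dwell(.3)
print(manip.current_grip_width(),manip.current_ee_pos(),manip.current_force(),manip.current_ft_torque(),manip.current_time())
for n in("wrist","side"):
    p,d=manip.grab_frame(n);cv2.imwrite(f"pics/{n}8.png",p[...,::-1])
```

```text
[0.45475964 0.35559447 0.00757762]
0.3089700948113301 [0.45463023 0.35546913 0.00759953] [-1.40426025 -0.8832559   6.45739742]
0.3059267533332115 [0.45444215 0.35536316 0.31964674] [ 0.66170662  1.07735305 -4.83471227] [-0.01101958 -0.00363     0.02940991] 24.9083
```

View pics/side8.png

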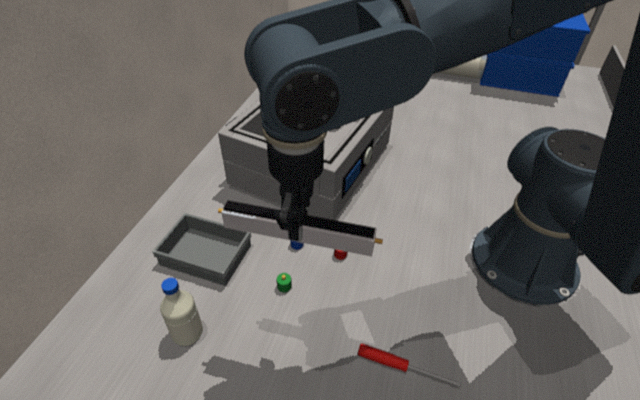

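View pics/wrist8.png

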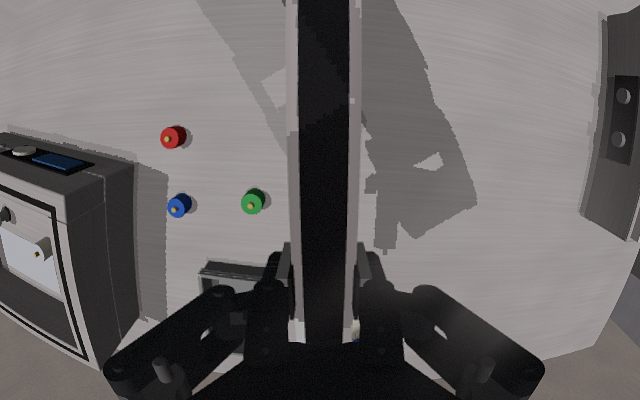

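The bar is held level and straight, and the driver has not moved. I carry it over, and check alignment above the chamber before lowering.

Run:
```python
from bench import manip
import numpy as np
from h import *
o=ori(np.radians(79.63-90)); S=[.5805,-.1928]
manip.move_ptp(S+[.32],o); manip.dwell(.3)
print(manip.current_ee_pos(),manip.current_time(),manip.current_grip_width())
for n in("top","side"):
    p,d=manip.grab_frame(n);W=cloud(manip.get_calibration(n),d);cv2.imwrite(f"pics/{n}9.png",p[...,::-1])
    X,Y,Z=[W[...,i] for i in range(3)]
    u=np.array([.18,.9837]);r=np.stack([X-S[0],Y-S[1]],-1);a=r@u;b=r@np.array([.9837,-.18])
    m=(d>0)&(abs(a)<.15)&(abs(b)<.025)&(Z>.33)&(Z<.365)
    q=W[m];print(n,len(q),cv2.minAreaRect(q[:,:2].astype(np.float32)) if len(q) else "", [ (s,np.percentile(Z[m&(a*s>.06)],[50,90]).round(4), (m&(a*s>.06)).sum()) for s in(1,-1) if (m&(a*s>.06)).any()])
```

```text
[ 0.58059528 -0.19246271  0.32002927] 27.3333 0.30751172930474213
top 565 ((0.5853257179260254, -0.17011749744415283), (0.216859832406044, 0.029925288632512093), 79.69052124023438) [(1, array([0.3492, 0.3536]), np.int64(363)), (-1, array([0.3472, 0.3524]), np.int64(65))]
side 714 ((0.5818285942077637, -0.18524883687496185), (0.25485002994537354, 0.04975224286317825), 82.62226104736328) [(1, array([0.3476, 0.3547]), np.int64(326)), (-1, array([0.3417, 0.3544]), np.int64(60))]
```

View pics/top9.png

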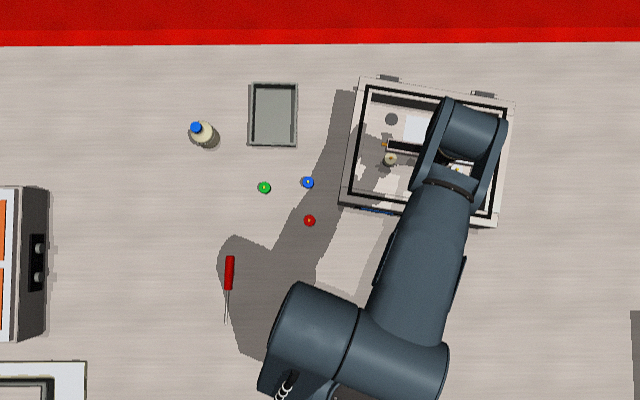

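View pics/side9.png

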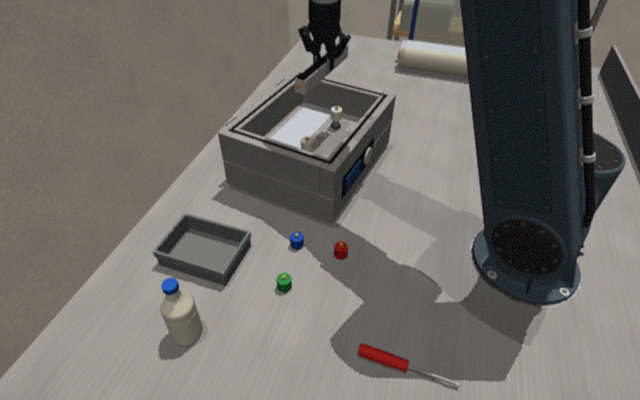

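The heading from the top camera is 79.7°, matching the seat, and both ends are at the same height. I lower it slowly.

Run:
```python
from bench import manip
import numpy as np
from h import *
S=[.5805,-.1928]
manip.move_l(S+[.22],max_speed=.1); f0=manip.current_force()
for z in(.205,.195,.1865):
    manip.move_l(S+[z],max_speed=.05); print(z,(manip.current_force()-f0).round(1))
manip.dwell(.5);print(manip.current_ee_pos(),manip.current_force()-f0,manip.current_grip_width(),manip.current_time())
for n in("top","side","wrist"):
    c=manip.get_calibration(n);p,d=manip.grab_frame(n)
    W=(fcloud if n=="wrist" else cloud)(c,d);cv2.imwrite(f"pics/{n}10.png",p[...,::-1])
    if n=="side":cv2.imwrite("pics/side10c.png",cv2.resize(p[40:220,200:420],None,fx=3.3,fy=3.3,interpolation=2)[...,::-1])
    r=W[...,:2]-np.array(S);a=r@np.array([.18,.9837]);b=r@np.array([.9837,-.18]);Z=W[...,2]
    k=(d>0)&(p.max(2)<75)&(abs(a)<.14)&(abs(b)<.02)&(Z>.208)&(Z<.23)
    q=W[k];print(n,len(q))
    if len(q)>20:
        print(cv2.minAreaRect(q[:,:2].astype(np.float32)),"zfit slope along,across",np.linalg.lstsq(np.c_[a[k],b[k],a[k]*0+1],Z[k],rcond=None)[0].round(4),"a",a[k].min(),a[k].max(),"b mean",b[k].mean())
```

```text
0.205 [-0.2  1.2 -0.2]
0.195 [ 0.5  1.1 -0.6]
0.1865 [-0.2  1.1 -1.2]
[ 0.58052475 -0.19279122  0.18655612] [-1.1433898   1.8442787  -1.21368853] 0.3057475824439479 30.2
top 198
((0.5845091938972473, -0.1684301495552063), (0.1869959533214569, 0.01782076619565487), 79.72335052490234) zfit slope along,across [ 0.0102 -0.022   0.2173] a -0.06882014129092155 0.11819161001155581 b mean -0.001192886215217976
side 288
((0.5821624994277954, -0.1852211058139801), (0.2253832370042801, 0.03885222598910332), 86.10468292236328) zfit slope along,across [-0.0038  0.0814  0.2206] a -0.10472220521834166 0.12000581568460772 b mean -0.002263396419993605
wrist 17083
((0.5912145376205444, -0.1518455594778061), (0.14976748824119568, 0.03951893374323845), 73.55399322509766) zfit slope along,across [-0.0039  0.0195  0.2192] a -0.03256284055623492 0.11720409816262757 b mean -0.0004547242726914414
```

View pics/side10c.png

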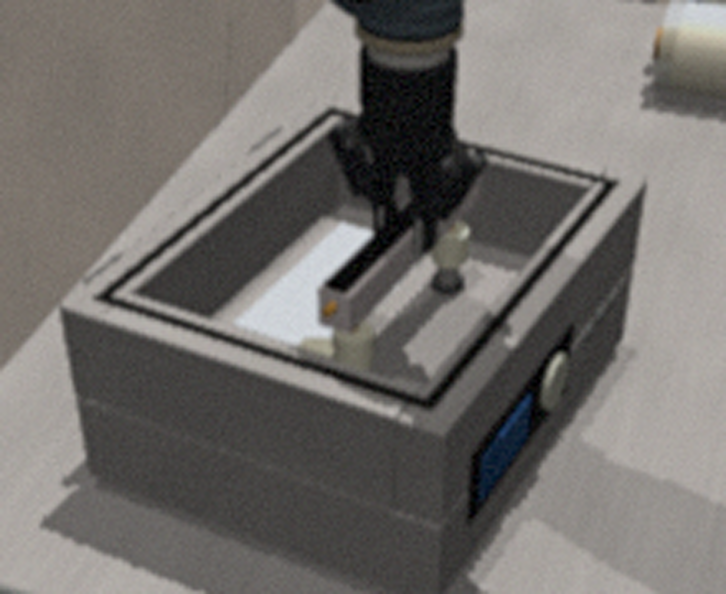

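View pics/wrist10.png

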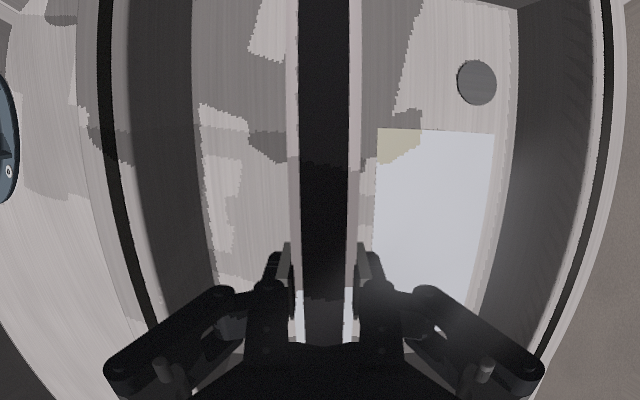

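The measurements agree: centred within 2 mm and the underside at about 179 mm. In the side crop the far cap looks oddly unobscured, so I overlay the expected bar outline to check.

Run:
```python
from bench import manip
import numpy as np,cv2
c=manip.get_calibration("side");p=cv2.imread("pics/side10.png")
S=np.array([.5805,-.1928]);u=np.array([.18,.9837]);v=np.array([.9837,-.18])
s=4;o=(250,50);im=cv2.resize(p[50:190,250:440],None,fx=s,fy=s,interpolation=2)
def pr(a,b,z):
    X=np.r_[S+a*u+b*v,z];q=c["camera_matrix"]@(c["R"]@X+c["t"]);q=q[:2]/q[2];return tuple(int(k) for k in (q-o)*s)
for z,col in((.1795,(0,0,255)),(.2135,(0,255,0))):
    P=[pr(a,b,z) for a,b in((.12,.014),(.12,-.014),(-.12,-.014),(-.12,.014))]
    cv2.polylines(im,[np.array(P)],True,col,1)
for a in(.09,-.09): cv2.circle(im,pr(a,0,.168),4,(255,0,255),1)
cv2.imwrite("pics/ov.png",im);print(-c["R"].T@c["t"])
```

```text
[0.29323356 0.78065063 0.81044668]
```

View pics/ov.png

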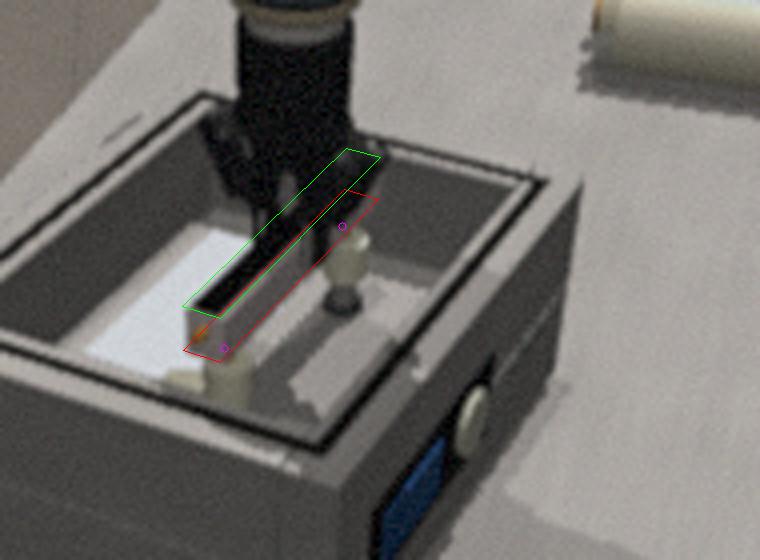

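The overlay differs from the picture only by a uniform shift of about 2 px, which is the side camera's known bias. Bar and caps sit together as expected, so I hand in.

Run:
```python
from bench import manip
print(manip.current_ee_pos(),manip.current_joint_vel().round(4),manip.current_grip_width(),manip.current_time())
manip.sign_off()
```

```text
[ 0.58050165 -0.19279734  0.18648076] [ 0.0005  0.0002  0.0015 -0.0001 -0.0006  0.0015] 0.3064176341936508 30.35
the job is handed in; nothing more can be done
```

The white cap is fully home on the bare post and released, and I signed off with the bar held level over both caps. The run took 30.35 s; sign-off returned no verdict.

- **Cap:** it went on with no noticeable force. After release its top measured 160 mm above the bench, which is home, and it sat within about 1 mm of the measured post centre.
- **Bar:** it was carried over the wall and is held still with its underside at about 179 mm, roughly 11 mm above the stud tips. The middle is within about 2 mm of the seat, and the top camera put its heading at 79.7° against 79.6° for the caps.
- **Contact:** no contact showed in the force readings, which changed by less than 2 N while lowering.
- **Bystanders:** the gripper stayed away from the trays, bottle and screwdriver, and they look unmoved in the pictures. The bar's terminal lay over the screwdriver's handle, so I lifted it straight up.

Two checks did not fully agree:
- **Side camera:** it disagreed with the top and wrist cameras by about 3–5 mm throughout. It was off by the same amount for the bar and the caps, so I took it as calibration error.
- **Far end of the bar:** the arm hid it from the cameras at the end. I inferred its position from the near end, the heading and the level.

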